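# Index a table to the red station and clamp it

### The job

A fresh part is in the vice of the indexing table, and its index pin still sits in the long yellow-lined loading slot. Pull the black sprung knob up, swing the index arm anticlockwise past the first brass bushing, and let the pin snap fully home in the second bushing, the one ringed in red, feeling for it without forcing the pin sideways; only then pull the red clamp lever over clockwise until it is tight. Let go of everything, and leave the other things on the bench alone.

Things in the scene. Friction and masses are not known exactly. Their poses are not given: they have to be found in the camera images.
- index_base: Round green cast base of the indexing table, 224 mm across, bolted down. Origin: on the vertical axis about which the turntable turns, at bench height; z up. In its frame the arm points to 135 deg (anticlockwise from its x) when joint turntable is 0; the clamp's pivot stands at x = 26, y = -71 mm. A flat steel index sector lies on its robot side, top at z = 50 mm.
- red_nominal (a point): Nominal place of the red-ringed bushing, at the sector's top. On a circle of radius 85 mm lie a 41 mm long yellow-lined slot and three brass bushings with 12 mm holes, 35, 70 (red) and 105 deg anticlockwise from the slot. The sector is set afresh for each job, so all of it may stand up to 7 deg (10 mm) off nominal either way, and no reading tells: let the pin ride on the flat and feel it drop in.
- turntable (a joint): Turn in rad, positive anticlockwise seen from above, of the steel table (120 mm across, its vice and part reach 124 mm above the bench) and its index arm. About 0 with the pin in the slot; 0.61 in the first bushing, 1.22 in the red one, 1.83 in the third, each within 0.14. Takes about 1 N at the knob, 3 N with the pin riding on the sector (more to start it), and stays where it is left.
- pull_knob: Round black knurled knob, 30 mm across, 22 mm tall, on the sprung pin at the arm's end, 85 mm from the turning axis. Origin: its centre, 92.5 mm above the bench with the pin home; z up. Below it are a 24 mm housing (top at 78 mm) and the 26 mm wide arm (top at 70 mm). The flat-ended pin is 10 mm across. The knob only slides up; eased fingers let it spring down.
- index_pin (a joint): How far knob and pin are pulled up, in m: 0 fully home (10 mm deep in the sector), 0.010 when the pin's tip is level with the sector's top (so it reads while riding on the flat), 0.016 end stop. A spring pushes it down with 6 N at 0, 10 N at 0.010, 12 N at the stop. Standing in a hole it is bruised by a side load above 15 N at the pin.
- clamp_lever (a joint): Turn of the red-gripped clamp lever about its upright pivot, in rad, positive clockwise seen from above: 0 to 0.2, slack, at the start; its eccentric begins to bite on the table's rim at about 0.7; tight from 1.0; end stop 1.4. Drag at the grip is about 5 N when slack and 8 to 11 N as it bites; it stays where it is left.
- lever_grip (a point): Middle of the lever's red upright grip, 16 mm across, 36 mm tall (90 to 126 mm above the bench), 75 mm from the lever's pivot; the lever's bar below reaches up to 90 mm. At joint value 0 the lever points to 320 deg (anticlockwise from x) in the frame of index_base.
- hex_keys: Wooden block 45 x 130 x 45 mm holding upright hex keys up to 160 mm high; origin under its centre. Leave alone.
- dial_stand: Dial gauge on a yellow magnetic stand, 55 mm square foot, 210 mm high, dial reaching 96 mm to its own -x; origin under the foot. Leave alone.
- flat_file: Flat file 310 mm long with a wooden handle, lying along its own x; origin near the ferrule. Leave alone.
- vee_block: Steel vee block 60 x 45 x 48 mm; origin under its centre. Leave alone.
- strap_clamp: Dark steel stepped strap clamp, 105 x 28 mm, lying beside the indexing table; origin under its centre. Leave alone.
- grease_tin: Yellow tin, 104 mm across, 95 mm high; origin under its centre. Leave alone.
- spanner: Steel spanner 190 mm long, lying along its own x. Leave alone.
- nut_tray: White tray 110 x 160 x 35 mm with tee nuts; origin under its centre. Leave alone.

How it is judged:
By the outcome, as a careful person would: the job done as asked, in the order asked, and still so for the second after the job is handed in, with the robot touching nothing.
It also fails if it takes over 58 s, if anything falls off the work surface, if the arm or the gripper's body presses on something with over 40 N, if the wrist force passes 120 N, or if a joint passes its speed limit or range.

### The arm

A 6-joint arm with a two-finger parallel gripper is mounted at the origin on the work surface. World frame = base frame: x ahead of the robot, y to its left, z up, the work surface at z = 0. Lengths are in mm, angles in rad, forces in N, time in s.
With the tool pointing down it reaches from about 300 to 775 mm from the base axis. Payload 14.6 kg.
Tool frame: the origin (TCP) lies on the centre line of the jaws, within the pads' length; the fingertips stand 8 mm ahead of it and the grasp point (between the pads) lies 11 mm behind it (ctrl.tips_ahead is the distance from the TCP to the fingertips, in mm); z points along the fingers, y is the line along which they close (so a half turn about z gives the same grasp; the last joint's range is limited). The gripper opens to 85 mm and grips with 20 to 120 N. Pads are 22 mm wide; open, the fingers measure 114 mm over their backs; the gripper's body (76 mm by 85 mm) begins 54 mm behind the grasp point. The pads swing forward as they close: fully open they stand 13 mm farther back than shut.
Start: joints at [1.184, 0.3, 1.521, -0, 1.321, -0.067], TCP at [172.904, 522.105, 239.281] pointing down, gripper open.
Joint ranges: [-3.03, 3.03], [-0.79, 2.21], [0.23, 2.52], [-1.04, 4.18], [0, 3.07], [-2.55, 2.55]. Speed limits (rad/s): [2.22, 2.22, 2.57, 3.14, 3.14, 3.14].

### API

Orientations are given as a unit quaternion [w, x, y, z].
In Python, from rig import ctrl gives the robot as it stands.
- The arm moves only by the tool apply_moves, never from a script. Its argument "rows" is a list of rows, each an object with "dp": the shift along the tool's x, y, z in m, a list of three; "turn": the turn about the tool's z in rad. A call has 1 to 12 rows; each row is the pose to reach, as a shift and turn from the pose commanded when the call began, along the tool's axes at that moment; what a row does not reach only later rows make up. A row lasts 1/10 s, in which the tool goes at most 50 mm and 8.59 degrees, less where a joint would pass 70% of its speed; a pose out of reach is approached as far as the arm can. A call with a gripper value outside its range is refused whole. "fingers" is the finger opening in m, from 0 to 0.0854, set as the call begins (left out, the last holds). The fingers move at their own pace and stop on an object; "grip_force" is the grip in N (left out, the last holds). Time passes only in rows, so rows that repeat a pose let the fingers close. It gives the time, the measured TCP pose, the force, the opening and the grip force at its end, in the units of the state.
- ctrl.get_state(): the state, without advancing time (a new reading comes with each control period).
- ctrl.grab_frame(name): name is "side" or "top" or "wrist"; returns a dict with "color" (400x640x3 uint8, red, green, blue), "depth" (400x640 float32, mm along the optical axis (not along the pixel's ray), 0 where there is no reading), "fx", "fy", "cx", "cy" (pixels), "world_from_camera" (4x4, takes a point from camera to world coordinates). Camera axes: x right, y up, looking along -z (the intrinsics and any distortion apply to the point x, -y, -z); pixel columns grow to the right and rows downward; lengths in mm; the calibration is good to about 2 mm. A picture is of the moment at which its call begins.
- ctrl.finish_job(): hands the job in; it is judged then, once.
The state is a dict: "clock": time; "q": joint angles; "dq": joint speeds; "tau": joint torques, N m; "position": TCP position; "orientation": TCP orientation; "wrist_force": force on the tool from outside, world axes, zero at the start; "moment": the same for the moment, N m; "grip_width": finger opening in mm; "grasp_force": force on a finger pad.
Only numpy, scipy, OpenCV 4.12 (cv2) and the standard library are available. Lean on these libraries where they do the work, as an engineer would, in place of code of your own. Each camera call takes 0.05 s, during which the arm holds its last target. There are 200 camera calls.

## Working session

There is one attempt and no reset: what is moved stays moved. The work goes in short steps, Python scripts to look and compute and a tool call to move; the robot and the scene stay as the last step left them, time stands still between calls to the robot, and variables do not carry over. Pictures are saved under pics/ and viewed, at most 10 in all, crops included, and the job is handed in when it is done.

Besides the shell and the picture viewer there is one more tool, called after "Call:" by a JSON object that holds its "fn" and its "kwargs". apply_moves: Moves the arm, as the interface text tells. Its arguments: {"type":"object","properties":{"rows":{"type":"array"},"fingers":{"type":"number"},"grip_force":{"type":"number"}},"required":["rows"]}

```bash
mkdir -p pics; ls
cat > h.py <<'E'
import numpy as np, cv2, pickle
from rig import ctrl
def grab(n,tag):
    f=ctrl.grab_frame(n); pickle.dump(f,open(f'pics/{tag}.pkl','wb'))
    cv2.imwrite(f'pics/{tag}.png',f['color'][:,:,::-1]); return f
def load(tag): return pickle.load(open(f'pics/{tag}.pkl','rb'))
def pt(f,u,v,d=None,z=None):
    M=np.array(f['world_from_camera']); r=np.array([(u-f['cx'])/f['fx'],-(v-f['cy'])/f['fy'],-1.])
    if z is not None:
        w=M[:3,:3]@r; d=(z-M[2,3])/w[2]
    elif d is None: d=np.median(f['depth'][int(v)-1:int(v)+2,int(u)-1:int(u)+2])
    return M[:3,:3]@(r*d)+M[:3,3]
def proj(f,p):
    M=np.array(f['world_from_camera']); c=M[:3,:3].T@(np.array(p)-M[:3,3])
    return f['cx']+f['fx']*c[0]/-c[2], f['cy']-f['fy']*c[1]/-c[2]
E
python3 - <<'E'
from h import *
print(ctrl.get_state())
for n in('top','side'):
    f=grab(n,n+'0'); print(f.keys(),f['fx'],f['cx'],f['cy'],f['world_from_camera'])
E
```

```text
pics
{'clock': 0.0, 'q': array([ 1.18442048e+00,  3.00480783e-01,  1.52160131e+00, -1.14351122e-05,
        1.32072953e+00, -6.65851023e-02]), 'dq': array([ 0.00160332,  0.00080176, -0.00077483, -0.00073655, -0.00020221,
        0.00163223]), 'tau': array([ 4.92257932e-04, -5.43510640e+01, -3.61793125e+01, -1.84681574e-05,
        4.10608569e-03, -5.84589998e-05]), 'position': array([172.80965986, 521.89478168, 238.70745043]), 'orientation': array([-1.31461161e-04,  1.59213485e-01,  9.87243989e-01, -5.95160486e-04]), 'wrist_force': array([ 0.59100897, -0.78076902,  0.71442311]), 'moment': array([ 0.00613907,  0.01191644, -0.01206909]), 'grasp_force': 0.0, 'grip_width': 85.3883915734216}
dict_keys(['color', 'depth', 'fx', 'fy', 'cx', 'cy', 'world_from_camera']) 427.38323840574014 322.1376041673621 196.9219918190174 [[-1.11917549e-02  9.98978862e-01 -4.37718795e-02  4.60312813e+02]
 [-9.99902269e-01 -1.15474155e-02 -7.88092507e-03 -5.08302526e+01]
 [-8.37832964e-03  4.36794002e-02  9.99010467e-01  1.37730030e+03]
 [ 0.00000000e+00  0.00000000e+00  0.00000000e+00  1.00000000e+00]]
dict_keys(['color', 'depth', 'fx', 'fy', 'cx', 'cy', 'world_from_camera']) 520.2820929978504 321.70793171818553 200.72772868254575 [[-7.88469125e-01  4.19693134e-01 -4.49637757e-01 -2.93611783e+02]
 [-6.15063296e-01 -5.42378604e-01  5.72295895e-01  1.00029972e+03]
 [-3.68524126e-03  7.27793325e-01  6.85786625e-01  1.33281065e+03]
 [ 0.00000000e+00  0.00000000e+00  0.00000000e+00  1.00000000e+00]]
```

View pics/top0.png

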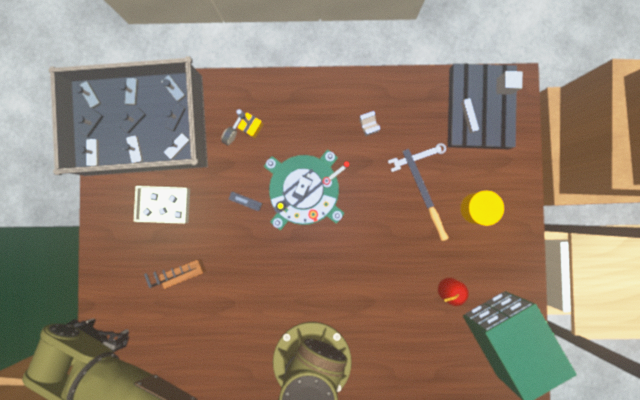

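View pics/side0.png

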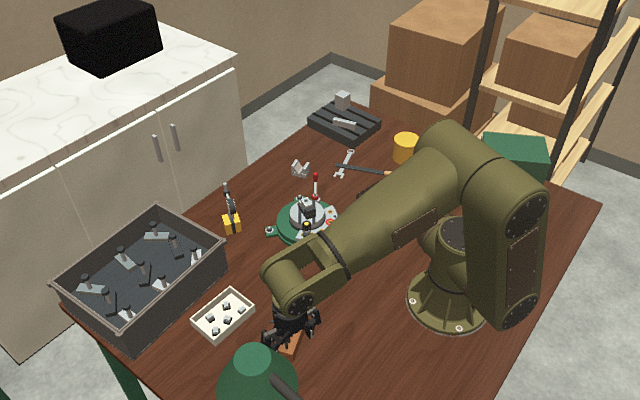

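The top view shows the table at about (305,189), with the knob and slot near (281,206), the red ring near (313,215) and the lever grip near (347,164). I'll enlarge that area.

Run:
```python
from h import *
f=load('top0'); c=f['color'][140:240,240:370,::-1]
cv2.imwrite('pics/topc.png',cv2.resize(c,None,fx=6,fy=6,interpolation=cv2.INTER_CUBIC))
```

```text
(no output)
```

View pics/topc.png

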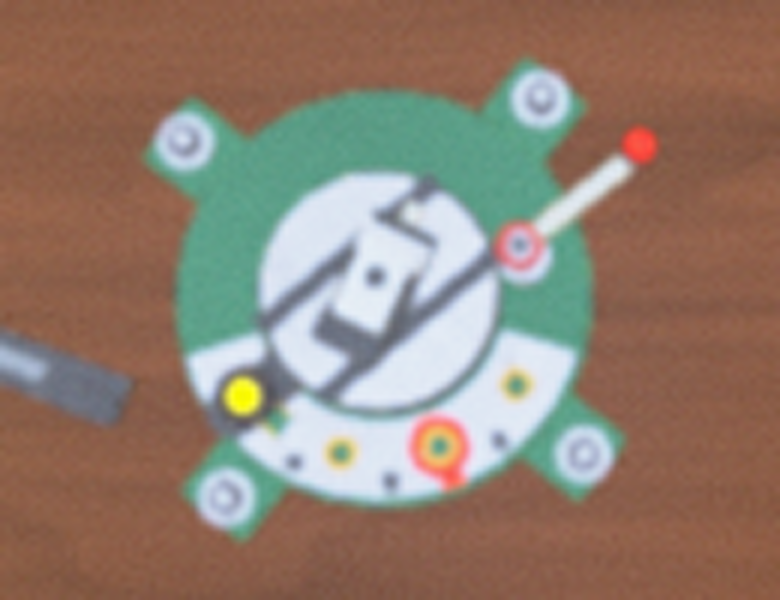

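Run:
```python
from h import *
from scipy.optimize import least_squares
f=load('top0')
P=lambda x,y,z: pt(f,240+(x+.5)/6-.5,140+(y+.5)/6-.5,z=z)
D=lambda x,y: pt(f,240+(x+.5)/6-.5,140+(y+.5)/6-.5)
bolts=[P(*b,20) for b in((187,141),(541,99),(583,454),(227,497))]
print('boltdepth',D(187,141),D(583,454)); print('c bolts',np.mean(bolts,0))
B=[P(*b,50) for b in((341,452),(439,446),(517,384))]
K=P(243,396,103.5); G=P(640,146,126); Pv=P(520,245,90)
print('K',K,D(243,396),'G',G,D(640,146),'piv',Pv,D(520,245)); print(np.round(B,1))
r=least_squares(lambda c:[np.hypot(*(b[:2]-c[:2]))-85 for b in B]+[np.hypot(*(K[:2]-c))-85],[460,0])
print('centre',r.x,r.fun)
c=r.x
ang=lambda p:np.degrees(np.arctan2(p[1]-c[1],p[0]-c[0]))
print('ang K',ang(K),'B',[ang(b) for b in B],'pivot',ang(Pv),np.hypot(*(Pv[:2]-c)),'lever',np.degrees(np.arctan2(G[1]-Pv[1],G[0]-Pv[0])),np.linalg.norm(G[:2]-Pv[:2]))
```

```text
boltdepth [628.82889051 121.72811741  28.03202783] [461.05278146 -85.63381671  27.31752355]
c bolts [545.325624    18.43836882  20.        ]
K [491.71294233  84.96166827 103.5       ] [491.68655715  84.84756385 104.57036004] G [ 611.41718675 -112.9160383   126.        ] [ 611.50579798 -112.95244689  125.26620752] piv [566.46139915 -53.65207592  90.        ] [566.29900518 -53.64775888  91.96940736]
[[463.5  40.1  50. ]
 [466.  -10.6  50. ]
 [497.6 -51.3  50. ]]
centre [407.40271451  13.06670089] [-22.74318137 -21.78392434  25.86005934  25.80207962]
ang K 40.45565823012981 B [np.float64(25.752470311363307), np.float64(-22.016530935945973), np.float64(-35.524627991058324)] pivot -22.756106738658566 172.4849568441373 lever -52.81718384829681 74.38575183674592
```

Run:
```python
from h import *
from scipy.optimize import least_squares
f=load('top0')
P=lambda x,y,z: pt(f,240+(x+.5)/6-.5,140+(y+.5)/6-.5,z=z)[:2]
bl=[P(*b,28) for b in((187,141),(541,99),(583,454),(227,497))]; print('bolts',np.round(bl,1),np.mean(bl,0))
B=[P(*b,50) for b in((341,452),(439,446),(517,384))]
K=P(243,396,103.5); Pv=P(520,245,91); G=P(640,146,126)
r=least_squares(lambda c:[np.hypot(*(b-c))-85 for b in B+[K]],[545,18]); c=r.x
print('centre',c,r.fun)
ang=lambda p,c=c:np.degrees(np.arctan2(p[1]-c[1],p[0]-c[0]))
print('K',K,ang(K),'B',[ang(b)%360 for b in B],'pivot',Pv,ang(Pv),np.hypot(*(Pv-c)),'lever',ang(G,Pv),'G',G)
```

```text
bolts [[628.8 121.7]
 [648.9 -65.8]
 [461.1 -85.6]
 [440.6 101.8]] [544.82455398  18.03009589]
centre [545.62841007  18.98976902] [-0.17474902 -0.04887658  0.15613724  0.20075793]
K [491.71294233  84.96166827] 129.25737671727651 B [np.float64(165.57813860353335), np.float64(200.4068720937334), np.float64(235.68959097683233)] pivot [566.37894085 -53.64988387] -74.05727004616354 75.54537510993686 lever -52.76763658307151 G [ 611.41718675 -112.9160383 ]
```

```bash
cat >> h.py <<'E'
C=np.array([545.5,18.8])
def knob(a,r=85): return C+r*np.array([np.cos(np.radians(a)),np.sin(np.radians(a))])
def plan(p,ya,q,yb):
    "commanded pos p, tool-y angle ya (deg) -> pos q, angle yb : dp (m), turn (rad)"
    t=np.radians(ya); d=np.subtract(q,p)/1000
    return np.round([-np.sin(t)*d[0]+np.cos(t)*d[1], np.cos(t)*d[0]+np.sin(t)*d[1], -d[2]],4), round(-np.radians(yb-ya),4)
E
python3 - <<'E'
from h import *
print(plan([172.9,522.1,239.3],71.68,[491.7,85,190],39.3), ctrl.tips_ahead)
E
```

```text
(array([-0.44  , -0.3147,  0.0493]), np.float64(0.5651)) 8.0
```

Call:
{"fn": "apply_moves", "kwargs": {"rows": [{"dp": [-0.22,-0.157,0],"turn": 0.28},{"dp": [-0.22,-0.157,0],"turn": 0.28},{"dp": [-0.22,-0.157,0],"turn": 0.28},{"dp": [-0.22,-0.157,0],"turn": 0.28},{"dp": [-0.22,-0.157,0],"turn": 0.28},{"dp": [-0.44,-0.3147,0.0493],"turn": 0.5651},{"dp": [-0.44,-0.3147,0.0493],"turn": 0.5651},{"dp": [-0.44,-0.3147,0.0493],"turn": 0.5651},{"dp": [-0.44,-0.3147,0.0493],"turn": 0.5651},{"dp": [-0.44,-0.3147,0.0493],"turn": 0.5651},{"dp": [-0.44,-0.3147,0.0493],"turn": 0.5651},{"dp": [-0.44,-0.3147,0.0493],"turn": 0.5651}], "fingers": 0.0854}}

```text
clock: 1.3
position: [493.1, 81.3, 188.5]
orientation: [-0.001, 0.43, 0.903, -0.001]
wrist_force: [-0.0, 0.5, 0.2]
grip_width: 85.4
grasp_force: 0.0
```

Call:
{"fn": "apply_moves", "kwargs": {"rows": [{"dp": [0,0,0],"turn": 0},{"dp": [0,0,0],"turn": 0},{"dp": [0,0,0],"turn": 0}], "fingers": 0.0854}}

```text
clock: 1.6
position: [491.3, 86.0, 190.3]
orientation: [0.0, 0.427, 0.904, 0.0]
wrist_force: [0.4, 0.2, 1.0]
grip_width: 85.6
grasp_force: 0.0
```

Run:
```python
from h import *
f=grab('wrist','w1'); s=ctrl.get_state(); print(s['clock'],s['position'],s['orientation'],s['wrist_force'],s['q'])
print(proj(f,[491.7,85,103.5]),proj(f,[*knob(200.4),50]))
```

```text
1.65 [491.31464081  85.97246813 190.33011559] [2.09899348e-04 4.27452695e-01 9.04037679e-01 1.58193464e-04] [-0.76568458 -0.77683208 -0.10659893] [ 9.97595111e-02  2.33895958e-01  1.72378050e+00  5.91701087e-05
  1.18339338e+00 -5.87712731e-01]
(np.float64(314.9668665894833), np.float64(211.43682067468637)) (np.float64(237.57137089087365), np.float64(245.8872843636912))
```

View pics/w1.png

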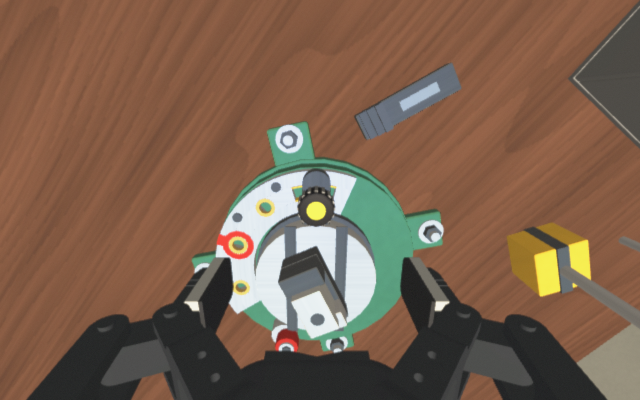

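The wrist view has the knob at (316,209) and the red bushing at (238,245), each within 2 px of prediction. Next I go down and grip.

Call:
{"fn": "apply_moves", "kwargs": {"rows": [{"dp": [0,0,0.03],"turn": 0},{"dp": [0,0,0.06],"turn": 0},{"dp": [0,0,0.085],"turn": 0},{"dp": [0,0,0.1],"turn": 0},{"dp": [0,0,0.106],"turn": 0},{"dp": [0,0,0.106],"turn": 0},{"dp": [0,0,0.106],"turn": 0}], "fingers": 0.052}}

```text
clock: 2.35
position: [492.0, 85.3, 84.9]
orientation: [0.001, 0.428, 0.904, 0.0]
wrist_force: [0.4, 0.0, 0.1]
grip_width: 52.1
grasp_force: 0.0
```

Call:
{"fn": "apply_moves", "kwargs": {"rows": [{"dp": [0,0,0],"turn": 0},{"dp": [0,0,0],"turn": 0},{"dp": [0,0,0],"turn": 0},{"dp": [0,0,0],"turn": 0},{"dp": [0,0,0],"turn": 0},{"dp": [0,0,0],"turn": 0}], "fingers": 0.02, "grip_force": 40}}

```text
clock: 2.95
position: [492.1, 85.1, 85.0]
orientation: [0.001, 0.428, 0.904, 0.0]
wrist_force: [-2.0, 0.4, 5.8]
grip_width: 28.9
grasp_force: 39.1
```

Call:
{"fn": "apply_moves", "kwargs": {"rows": [{"dp": [0,0,-0.004],"turn": 0},{"dp": [0,0,-0.008],"turn": 0},{"dp": [0,0,-0.012],"turn": 0},{"dp": [0,0,-0.0135],"turn": 0},{"dp": [0,0,-0.0135],"turn": 0},{"dp": [0,0,-0.0135],"turn": 0}]}}

```text
clock: 3.55
position: [491.6, 84.9, 97.3]
orientation: [-0.0, 0.428, 0.904, -0.0]
wrist_force: [2.5, -2.0, -10.8]
grip_width: 28.3
grasp_force: 40.4
```

Run:
```python
from h import *
s=ctrl.get_state(); print(s['clock'],s['position'],s['wrist_force'],s['moment'],s['grip_width'],s['grasp_force'])
p=[491.7,85,97.5]
# rows of the swing: knob angle a -> tool y angle a-90 (start a=129.26 -> 39.3)
for a in (134,140,146,152,158,164,170,176,182,188,191,193):
    k=knob(a); k0=knob(129.26)
    print(a,*plan(p,39.3,[p[0]+k[0]-k0[0],p[1]+k[1]-k0[1],97.5],a-89.96))
```

```text
3.55 [491.55247234  84.93061025  97.29321378] [  2.50042583  -2.02844623 -10.83808403] [-0.32461616 -0.54653722  0.09218461] 28.33793202331265 40.35077154636383
134 [-0.0003 -0.007  -0.    ] -0.0827
140 [-0.0015 -0.0158 -0.    ] -0.1874
146 [-0.0036 -0.0245 -0.    ] -0.2922
152 [-0.0066 -0.0329 -0.    ] -0.3969
158 [-0.0104 -0.0409 -0.    ] -0.5016
164 [-0.0151 -0.0484 -0.    ] -0.6063
170 [-0.0206 -0.0555 -0.    ] -0.711
176 [-0.0267 -0.0619 -0.    ] -0.8158
182 [-0.0335 -0.0677 -0.    ] -0.9205
188 [-0.0408 -0.0727 -0.    ] -1.0252
191 [-0.0447 -0.0749 -0.    ] -1.0776
193 [-0.0473 -0.0763 -0.    ] -1.1125
```

The spring force is about 11 N, so the pin is up about 12 mm. I lift 1 mm more and swing to 193°.

Call:
{"fn": "apply_moves", "kwargs": {"rows": [{"dp": [0,0,-0.001],"turn": 0},{"dp": [-0.0003,-0.007,-0.001],"turn": -0.083},{"dp": [-0.0015,-0.0158,-0.001],"turn": -0.187},{"dp": [-0.0036,-0.0245,-0.001],"turn": -0.292},{"dp": [-0.0066,-0.0329,-0.001],"turn": -0.397},{"dp": [-0.0104,-0.0409,-0.001],"turn": -0.502}]}}

```text
clock: 4.15
position: [466.4, 51.1, 98.5]
orientation: [0.0, 0.188, 0.982, 0.0]
wrist_force: [6.4, 1.4, -11.7]
grip_width: 28.7
grasp_force: 40.5
```

Run:
```python
from h import *
p=[*knob(158),0]
for a in (164,170,176,182,187,190,192,193): print(a,*plan(p,68.04,[*knob(a),0],a-89.96))
p=[*knob(193),0]
for a in np.arange(193.7,207,.7): print(round(a,1),*plan(p,193-89.96,[*knob(a),0],a-89.96))
```

```text
164 [-0.0005 -0.0089 -0.    ] -0.1047
170 [-0.0018 -0.0177 -0.    ] -0.2094
176 [-0.0041 -0.0263 -0.    ] -0.3142
182 [-0.0073 -0.0346 -0.    ] -0.4189
187 [-0.0106 -0.0412 -0.    ] -0.5061
190 [-0.0129 -0.0451 -0.    ] -0.5585
192 [-0.0145 -0.0475 -0.    ] -0.5934
193 [-0.0153 -0.0488 -0.    ] -0.6109
193.7 [-0.    -0.001 -0.   ] -0.0122
194.4 [-0.     -0.0021 -0.    ] -0.0244
195.1 [-0.0001 -0.0031 -0.    ] -0.0367
195.8 [-0.0001 -0.0042 -0.    ] -0.0489
196.5 [-0.0002 -0.0052 -0.    ] -0.0611
197.2 [-0.0002 -0.0062 -0.    ] -0.0733
197.9 [-0.0003 -0.0073 -0.    ] -0.0855
198.6 [-0.0004 -0.0083 -0.    ] -0.0977
199.3 [-0.0005 -0.0093 -0.    ] -0.11
200.0 [-0.0006 -0.0104 -0.    ] -0.1222
200.7 [-0.0008 -0.0114 -0.    ] -0.1344
201.4 [-0.0009 -0.0124 -0.    ] -0.1466
202.1 [-0.0011 -0.0134 -0.    ] -0.1588
202.8 [-0.0012 -0.0145 -0.    ] -0.171
203.5 [-0.0014 -0.0155 -0.    ] -0.1833
204.2 [-0.0016 -0.0165 -0.    ] -0.1955
204.9 [-0.0018 -0.0175 -0.    ] -0.2077
205.6 [-0.002  -0.0185 -0.    ] -0.2199
206.3 [-0.0023 -0.0196 -0.    ] -0.2321
207.0 [-0.0025 -0.0206 -0.    ] -0.2443
```

Call:
{"fn": "apply_moves", "kwargs": {"rows": [{"dp": [-0.0005,-0.0089,0],"turn": -0.105},{"dp": [-0.0018,-0.0177,0],"turn": -0.209},{"dp": [-0.0041,-0.0263,0],"turn": -0.314},{"dp": [-0.0073,-0.0346,0],"turn": -0.419},{"dp": [-0.0106,-0.0412,0],"turn": -0.506},{"dp": [-0.0129,-0.0451,0],"turn": -0.5585},{"dp": [-0.0145,-0.0475,0],"turn": -0.593},{"dp": [-0.0153,-0.0488,0],"turn": -0.611},{"dp": [-0.0153,-0.0488,0.0015],"turn": -0.611},{"dp": [-0.0153,-0.0488,0.003],"turn": -0.611},{"dp": [-0.0153,-0.0488,0.003],"turn": -0.611}]}}

```text
clock: 5.25
position: [462.6, 0.6, 95.4]
orientation: [0.0, -0.114, 0.993, 0.0]
wrist_force: [3.7, 3.3, -11.7]
grip_width: 28.7
grasp_force: 40.6
```

Call:
{"fn": "apply_moves", "kwargs": {"rows": [{"dp": [0,0,0],"turn": 0},{"dp": [0,0,0],"turn": 0},{"dp": [0,0,0],"turn": 0},{"dp": [0,0,0],"turn": 0}], "fingers": 0.035}}

```text
clock: 5.65
position: [462.7, 0.1, 95.8]
orientation: [0.0, -0.114, 0.994, -0.0]
wrist_force: [-0.3, -1.1, -0.6]
grip_width: 35.3
grasp_force: 0.0
```

Run:
```python
from h import *
f=grab('wrist','w2'); s=ctrl.get_state(); print(s['clock'],s['position'],s['wrist_force'],s['grip_width'])
u,v=proj(f,[*knob(193),113.5]); print(u,v,knob(193))
cv2.imwrite('pics/w2c.png',cv2.resize(f['color'][130:330,180:460,::-1],None,fx=2.5,fy=2.5))
t=load('top0'); g=grab('top','t2')
for uv in ((u,v),(u,v-4),(u,v+4)): print(pt(f,*uv))
```

```text
5.7 [4.62694787e+02 6.32868543e-02 9.57484525e+01] [ 1.26112479 -0.20458024  0.31670042] 34.964570088234716
315.22536224726696 284.8854842573501 [ 4.62678544e+02 -3.20839619e-01]
[462.03165529  -0.46672397 114.48139506]
[459.95393284  -0.94605109 114.48738192]
[4.64292162e+02 5.39546829e-02 1.14236272e+02]
```

View pics/w2c.png

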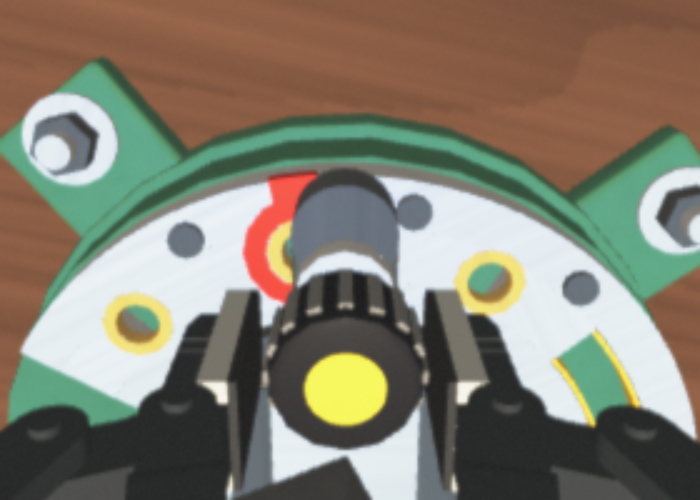

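The knob top reads 114.4 mm, so the pin is riding on the flat. The red bushing is just to the left. I push slowly with the cage of eased fingers.

Call:
{"fn": "apply_moves", "kwargs": {"rows": [{"dp": [0,-0.0021,0],"turn": -0.024},{"dp": [-0.0001,-0.0042,0],"turn": -0.049},{"dp": [-0.0002,-0.0052,0],"turn": -0.061},{"dp": [-0.0002,-0.0062,0],"turn": -0.073},{"dp": [-0.0003,-0.0073,0],"turn": -0.0855},{"dp": [-0.0004,-0.0083,0],"turn": -0.098},{"dp": [-0.0004,-0.0083,0],"turn": -0.098}]}}

```text
clock: 6.45
position: [464.8, -8.1, 95.4]
orientation: [-0.0, -0.163, 0.987, -0.0]
wrist_force: [-0.1, 1.1, -1.0]
grip_width: 35.3
grasp_force: 0.6
```

```bash
cat >> h.py <<'E'
def chk(tag):
    f=grab('wrist',tag); s=ctrl.get_state(); p=s['position']
    q=f['color'].astype(int); m=(q[:,:,0]>180)&(q[:,:,1]>180)&(q[:,:,2]<120)
    m[:230]=0; m[340:]=0; m[:,:270]=0; m[:,370:]=0
    v,u=np.nonzero(m); k=pt(f,u.mean(),v.mean(),d=np.median(f['depth'][m]))
    print(s['clock'],'tcp',p.round(1),'F',s['wrist_force'].round(1),'knob',k.round(1),'ang',np.degrees(np.arctan2(k[1]-C[1],k[0]-C[0]))%360, np.hypot(*(k[:2]-C)),m.sum())
E
python3 -c "
from h import *
chk('w3')"
```

```text
6.5 tcp [464.8  -8.1  95.4] F [ 0.1  2.  -0.7] knob [463.8  -5.6 114.1] ang 196.65744941514197 85.23425402107529 737
```

Call:
{"fn": "apply_moves", "kwargs": {"rows": [{"dp": [0,-0.001,0],"turn": -0.0122},{"dp": [0,-0.0021,0],"turn": -0.0244},{"dp": [-0.0001,-0.0031,0],"turn": -0.0367},{"dp": [-0.0001,-0.0031,0],"turn": -0.0367}]}}

```text
clock: 6.9
position: [466.0, -11.1, 95.5]
orientation: [-0.0, -0.181, 0.984, -0.0]
wrist_force: [-0.1, -0.2, -0.5]
grip_width: 35.2
grasp_force: 0.2
```

```bash
python3 -c "
from h import *
chk('w4')"
```

```text
6.95 tcp [466.  -11.1  95.6] F [-0.   0.5  0.1] knob [464.9  -8.7 104.4] ang 198.8570768772629 85.19290422310975 648
```

The knob has snapped to 104.4 mm, fully home at about 199°, and the side force is near zero. I'll centre the cage, open it and rise.

Call:
{"fn": "apply_moves", "kwargs": {"rows": [{"dp": [0,0.0015,0],"turn": 0},{"dp": [0,0.0025,0],"turn": 0},{"dp": [0,0.0025,0],"turn": 0}]}}

```text
clock: 7.25
position: [465.0, -8.4, 95.6]
orientation: [0.0, -0.18, 0.984, -0.0]
wrist_force: [-0.5, -0.4, 0.4]
grip_width: 34.7
grasp_force: 0.0
```

Call:
{"fn": "apply_moves", "kwargs": {"rows": [{"dp": [0,0,0],"turn": 0},{"dp": [0,0,0],"turn": 0},{"dp": [0,0,-0.01],"turn": 0},{"dp": [0,0,-0.035],"turn": 0},{"dp": [0,0,-0.07],"turn": 0},{"dp": [0,0,-0.11],"turn": 0},{"dp": [0,0,-0.14],"turn": 0},{"dp": [0,0,-0.14],"turn": 0},{"dp": [0,0,-0.14],"turn": 0}], "fingers": 0.05}}

```text
clock: 8.15
position: [465.0, -8.5, 236.0]
orientation: [0.001, -0.18, 0.984, -0.0]
wrist_force: [1.0, -0.3, 0.2]
grip_width: 50.1
grasp_force: 0.0
```

Run:
```python
from h import *
f=grab('wrist','w5'); s=ctrl.get_state(); print(s['clock'],s['position'],s['orientation'],s['q'],s['wrist_force'])
cv2.imwrite('pics/w5c.png',f['color'][:,:,::-1])
for p in ([611.4,-112.9,126],[566.4,-53.6,91],[*knob(199.5),103.5]): print(proj(f,p))
```

```text
8.2 [464.67959528  -8.45280792 235.0638647 ] [-3.27265171e-04 -1.80382562e-01  9.83596470e-01  8.67213056e-05] [-9.70144589e-02  1.13031425e-01  1.75658738e+00 -1.37099919e-05
  1.27265084e+00 -2.03055753e+00] [ 0.71685777 -0.68217267 -0.6125105 ]
(np.float64(164.40675759996773), np.float64(296.772221322215))
(np.float64(243.63424996852098), np.float64(259.9853098607798))
(np.float64(315.06043931310313), np.float64(193.0286735086538))
```

View pics/w5c.png

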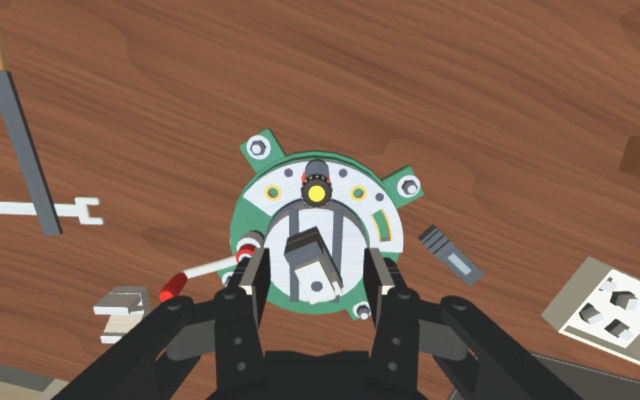

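The knob sits at the red bushing (316,193), with the plain bushings on either side at (273,192) and (358,192). The lever grip's top is at (165,297), as predicted, so I move above it.

Run:
```python
from h import *
print(plan([464.9,-8.5,235.4],111.7,[611.5,-113,200],37.2))
Pv=np.array([566.4,-53.6]); L=lambda a:Pv+74.7*np.array([np.cos(np.radians(a)),np.sin(np.radians(a))])
a0=-52.8
for a in range(-56,-123,-4): print(a,*plan([*L(a0),0],37.2,[*L(a),0],a+90))
```

```text
(array([-0.0976, -0.1513,  0.0354]), np.float64(1.3003))
-56 [ 0.0001 -0.0042 -0.    ] 0.0559
-60 [ 0.0006 -0.0094 -0.    ] 0.1257
-64 [ 0.0014 -0.0145 -0.    ] 0.1955
-68 [ 0.0026 -0.0196 -0.    ] 0.2653
-72 [ 0.0042 -0.0246 -0.    ] 0.3351
-76 [ 0.006  -0.0294 -0.    ] 0.4049
-80 [ 0.0083 -0.0341 -0.    ] 0.4747
-84 [ 0.0108 -0.0387 -0.    ] 0.5445
-88 [ 0.0137 -0.0431 -0.    ] 0.6144
-92 [ 0.0168 -0.0472 -0.    ] 0.6842
-96 [ 0.0202 -0.0511 -0.    ] 0.754
-100 [ 0.0239 -0.0548 -0.    ] 0.8238
-104 [ 0.0279 -0.0582 -0.    ] 0.8936
-108 [ 0.0321 -0.0613 -0.    ] 0.9634
-112 [ 0.0365 -0.0642 -0.    ] 1.0332
-116 [ 0.041  -0.0667 -0.    ] 1.103
-120 [ 0.0458 -0.0689 -0.    ] 1.1729
```

Call:
{"fn": "apply_moves", "kwargs": {"rows": [{"dp": [-0.03,-0.045,0],"turn": 0.145},{"dp": [-0.06,-0.09,0],"turn": 0.29},{"dp": [-0.09,-0.14,0],"turn": 0.435},{"dp": [-0.0976,-0.1513,0.02],"turn": 0.58},{"dp": [-0.0976,-0.1513,0.0354],"turn": 0.725},{"dp": [-0.0976,-0.1513,0.0354],"turn": 0.87},{"dp": [-0.0976,-0.1513,0.0354],"turn": 1.015},{"dp": [-0.0976,-0.1513,0.0354],"turn": 1.16},{"dp": [-0.0976,-0.1513,0.0354],"turn": 1.3},{"dp": [-0.0976,-0.1513,0.0354],"turn": 1.3},{"dp": [-0.0976,-0.1513,0.0354],"turn": 1.3}]}}

```text
clock: 9.3
position: [609.7, -115.2, 199.1]
orientation: [-0.001, 0.45, 0.893, -0.0]
wrist_force: [-0.6, -0.5, -0.2]
grip_width: 50.1
grasp_force: 0.0
```

Run:
```python
from h import *
f=grab('wrist','w6'); s=ctrl.get_state(); print(s['clock'],s['position'],s['orientation'],s['wrist_force'],s['grip_width'])
for p in ([611.4,-112.9,126],[566.4,-53.6,91]): print(proj(f,p))
```

```text
9.35 [ 609.75309555 -115.24420954  199.36478718] [-5.84362747e-04  4.49872395e-01  8.93092641e-01 -1.47337019e-04] [0.69676635 0.60614631 1.04713111] 49.906141065625896
(np.float64(319.0524498447941), np.float64(215.45321664671573))
(np.float64(317.93721735792354), np.float64(111.99354223283781))
```

View pics/w6.png

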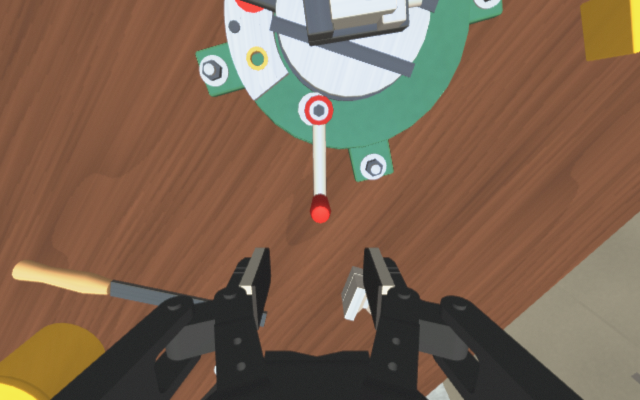

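The lever grip is at (320,212), as predicted. I trim by 2 mm, go down, and close.

Call:
{"fn": "apply_moves", "kwargs": {"rows": [{"dp": [0.001,0.002,0.02],"turn": 0},{"dp": [0.001,0.002,0.05],"turn": 0},{"dp": [0.001,0.002,0.075],"turn": 0},{"dp": [0.001,0.002,0.09],"turn": 0},{"dp": [0.001,0.002,0.096],"turn": 0},{"dp": [0.001,0.002,0.096],"turn": 0},{"dp": [0.001,0.002,0.096],"turn": 0}]}}

```text
clock: 10.05
position: [611.5, -113.4, 105.3]
orientation: [0.001, 0.451, 0.892, 0.0]
wrist_force: [-0.3, -0.7, -0.1]
grip_width: 50.0
grasp_force: 0.0
```

Call:
{"fn": "apply_moves", "kwargs": {"rows": [{"dp": [0,0,0],"turn": 0},{"dp": [0,0,0],"turn": 0},{"dp": [0,0,0],"turn": 0},{"dp": [0,0,0],"turn": 0},{"dp": [0,0,0],"turn": 0},{"dp": [0,0,0],"turn": 0}], "fingers": 0.008, "grip_force": 30}}

```text
clock: 10.65
position: [611.4, -113.4, 104.8]
orientation: [0.001, 0.452, 0.892, 0.0]
wrist_force: [-0.3, 1.1, 5.3]
grip_width: 15.2
grasp_force: 29.6
```

Call:
{"fn": "apply_moves", "kwargs": {"rows": [{"dp": [0.0001,-0.0042,-0.001],"turn": 0.056},{"dp": [0.0006,-0.0094,-0.001],"turn": 0.126},{"dp": [0.0014,-0.0145,-0.001],"turn": 0.1955},{"dp": [0.0026,-0.0196,-0.001],"turn": 0.265},{"dp": [0.0042,-0.0246,-0.001],"turn": 0.335},{"dp": [0.006,-0.0294,-0.001],"turn": 0.405},{"dp": [0.0083,-0.0341,-0.001],"turn": 0.475}]}}

```text
clock: 11.35
position: [578.8, -127.5, 105.0]
orientation: [0.001, 0.65, 0.76, 0.0]
wrist_force: [5.4, -4.3, -3.2]
grip_width: 15.2
grasp_force: 29.7
```

Run:
```python
from h import *
s=ctrl.get_state(); print(s['position'],s['wrist_force'],s['moment'],s['grip_width'])
Pv=np.array([566.4,-53.6]); L=lambda a:Pv+74.7*np.array([np.cos(np.radians(a)),np.sin(np.radians(a))])
print(L(-80))
for a in range(-83,-120,-3): print(a,*plan([*L(-80),0],10,[*L(a),0],a+90))
```

```text
[ 578.84995446 -127.47498969  105.03533665] [ 5.40303933 -4.27401684 -3.2313399 ] [-0.87787457 -0.84597646  0.06861621] 15.157279034552822
[ 579.37151887 -127.16513915]
-83 [ 0.0001 -0.0039 -0.    ] 0.0524
-86 [ 0.0004 -0.0078 -0.    ] 0.1047
-89 [ 0.0009 -0.0117 -0.    ] 0.1571
-92 [ 0.0016 -0.0155 -0.    ] 0.2094
-95 [ 0.0025 -0.0193 -0.    ] 0.2618
-98 [ 0.0037 -0.0231 -0.    ] 0.3142
-101 [ 0.005  -0.0268 -0.    ] 0.3665
-104 [ 0.0065 -0.0304 -0.    ] 0.4189
-107 [ 0.0081 -0.0339 -0.    ] 0.4712
-110 [ 0.01   -0.0374 -0.    ] 0.5236
-113 [ 0.0121 -0.0407 -0.    ] 0.576
-116 [ 0.0143 -0.0439 -0.    ] 0.6283
-119 [ 0.0166 -0.047  -0.    ] 0.6807
```

Call:
{"fn": "apply_moves", "kwargs": {"rows": [{"dp": [0.0001,-0.0039,0],"turn": 0.052},{"dp": [0.0004,-0.0078,0],"turn": 0.105},{"dp": [0.0009,-0.0117,0],"turn": 0.157},{"dp": [0.0016,-0.0155,0],"turn": 0.209},{"dp": [0.0025,-0.0193,0],"turn": 0.262},{"dp": [0.0037,-0.0231,0],"turn": 0.314},{"dp": [0.005,-0.0268,0],"turn": 0.3665},{"dp": [0.0065,-0.0304,0],"turn": 0.419},{"dp": [0.0081,-0.0339,0],"turn": 0.471},{"dp": [0.01,-0.0374,0],"turn": 0.524},{"dp": [0.0121,-0.0407,0],"turn": 0.576},{"dp": [0.0121,-0.0407,0],"turn": 0.576}]}}

```text
clock: 12.55
position: [536.1, -123.6, 104.9]
orientation: [0.002, 0.839, 0.544, -0.001]
wrist_force: [-0.2, -20.7, -5.5]
grip_width: 15.1
grasp_force: 29.7
```

The lever is at about -113° (joint about 1.2), with a tangential load of about 8 N. I release it and rise.

Call:
{"fn": "apply_moves", "kwargs": {"rows": [{"dp": [0,0,0],"turn": 0},{"dp": [0,0,0],"turn": 0},{"dp": [0,0,0],"turn": 0},{"dp": [0,0,0],"turn": 0},{"dp": [0,0,-0.02],"turn": 0},{"dp": [0,0,-0.06],"turn": 0},{"dp": [0,0,-0.1],"turn": 0},{"dp": [0,0,-0.13],"turn": 0},{"dp": [0,0,-0.13],"turn": 0},{"dp": [0,0,-0.13],"turn": 0}], "fingers": 0.05}}

```text
clock: 13.55
position: [536.5, -121.1, 235.2]
orientation: [0.0, 0.838, 0.545, 0.0]
wrist_force: [-0.4, 0.1, -1.3]
grip_width: 49.7
grasp_force: 0.0
```

Run:
```python
from h import *
f=grab('wrist','w7'); s=ctrl.get_state(); print(s['clock'],s['position'],s['wrist_force'],s['grip_width'])
for p in ([536.8,-122.6,126],[566.4,-53.6,91],[*knob(199.5),103.5]):
    uv=proj(f,p); print(uv)
q=f['color'].astype(int)
y=(q[:,:,0]>180)&(q[:,:,1]>180)&(q[:,:,2]<120); u0,v0=uv; y[:,:max(0,int(u0)-30)]=0; y[:,int(u0)+30:]=0; y[:max(0,int(v0)-30)]=0; y[int(v0)+30:]=0
v,u=np.nonzero(y); print('knob', y.sum(), pt(f,u.mean(),v.mean(),d=np.median(f['depth'][y])) if y.any() else '')
```

```text
13.6 [ 536.18605341 -121.06377632  234.25214019] [-0.4386332  -0.14175787 -0.52835747] 50.010262280561285
(np.float64(316.8068064747644), np.float64(203.73587707721254))
(np.float64(315.8252001751362), np.float64(113.52475591475223))
(np.float64(189.5283182417096), np.float64(114.7039903577849))
knob 250 [465.84354819 -10.62735544 104.67326514]
```

View pics/w7.png

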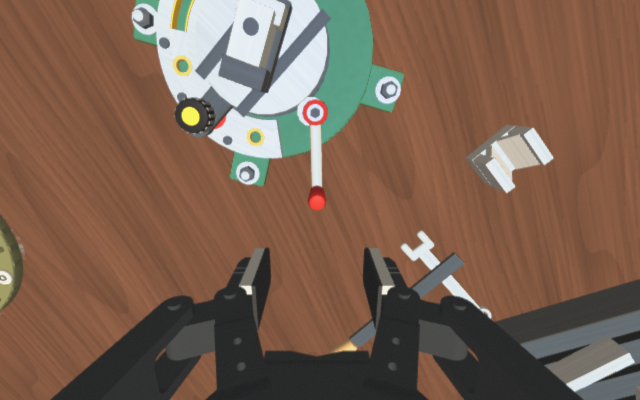

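The knob is home at 104.7 mm high and 200.2°, in the red bushing. The lever sits at about -113°, well past tight, and the gripper is clear. I'm handing in.

```bash
python3 -c "
from rig import ctrl
print(ctrl.finish_job())"
```

```text
the job is handed in; nothing more can be done
None
```

The job is handed in: the pin snapped fully home in the red-ringed bushing with almost no side force, then the clamp lever was pulled clockwise to an estimated 1.2 rad (tight from 1.0). Everything was released, nothing else on the bench was moved, and it took about 14 s; the hand-in returned no verdict.

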